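# Load bearing spacers on a slotted-base stud and close the keeper

### The job

Stack the three steel spacers on the fixture's upright stud, the widest at the bottom and the narrowest on top, lowering each one fully home before fetching the next and never letting it drop down the stud. Then swing the keeper arm all the way over the stack, until it meets its stop, and leave the other things on the bench alone. The stud may be clamped anywhere along the base's slot, so find it first.

Things in the scene. Friction and masses are not known exactly. Their poses are not given: they have to be found in the camera images.
- fixture: Steel base screwed to the bench, 90 mm along x, 190 mm along y, 25 mm high, with an open slot 14 mm wide along its y axis at x = 0. Origin: centre of the underside. It carries the stud and the keeper.
- slot_centre (a point): Slot's middle on the base's top face, 25 mm above the bench; axes as fixture. A round upright stud, 20 mm diameter, top 87 mm above the bench, stands in the slot: exactly at x = 0, but anywhere from 12 mm towards -y to 12 mm towards +y of this point. Its place is not reported: feel or look for it. It is clamped hard; 25 N does not shift it. Spacers rest on the top face.
- keeper_pivot (a point): Point on the keeper's pivot axis at the top of its post, 109 mm above the bench, at the fixture's x = 0, y = -75 mm. The post is 26 mm in diameter at foot and head, 16 mm between.
- spacer_large: Plain bare-steel spacer ring, a flat cylinder with a 22.5 mm through bore, lying flat on the bench. Origin: on its axis at the underside; z is its axis. 60 mm outer diameter, 20 mm high, about 0.38 kg. Goes first, at the bottom.
- spacer_medium: Plain bare-steel spacer ring, a flat cylinder with a 22.5 mm through bore, lying flat on the bench. Origin: on its axis at the underside; z is its axis. 50 mm outer diameter, 16 mm high, about 0.20 kg. Goes second.
- spacer_small: Plain bare-steel spacer ring, a flat cylinder with a 22.5 mm through bore, lying flat on the bench. Origin: on its axis at the underside; z is its axis. 40 mm outer diameter, 14 mm high, about 0.10 kg. Goes last, on top.
- keeper (a joint): Angle (rad) of the keeper, a flat dark steel arm 22 mm wide. 0: parked, pointing along the fixture's +x. It turns anticlockwise seen from above to its stop at 1.571, pointing along the fixture's +y, over the stud. Underside 94 mm, upper face 102 mm above the bench: it clears the stud. Light friction, about 1.5 N at the pin; it stays where left. Starts at 0 to 0.2.
- keeper_pin (a point): Centre of the top of the keeper's handle pin, an upright round steel pin of 12 mm diameter on the arm, 85 mm from the pivot axis. The pin's top is 141 mm above the bench, 39 mm above the arm's upper face. Push it sideways.
- yellow_bin: Bystander: open yellow plastic parts bin, 100 x 170 x 75 mm. Origin: centre of underside.
- oil_can: Bystander: upright can, 54 mm diameter, 150 mm high. Origin: centre of underside.
- wrench: Bystander: open wrench 200 mm long lying flat along its x axis. Origin: underside, near its middle.
Not all that is in view belongs to the job. What is shaped like the spacer_small but turquoise or yellow is not meant.

How it is judged:
By the outcome, as a careful person would: the job done as asked, in the order asked, and still so for the second after the job is handed in, with the robot touching nothing.
It also fails if it takes over 72 s, if anything falls off the work surface, if the arm or the gripper's body presses on something with over 40 N, if the wrist force passes 120 N, or if a joint passes its speed limit or range.

### The arm

A 7-joint arm with a two-finger parallel gripper is mounted at the origin on the work surface. World frame = base frame: x ahead of the robot, y to its left, z up, the work surface at z = 0. Lengths are in m, angles in degrees, forces in N, time in s.
With the tool pointing down it reaches from about 0.425 to 0.875 m from the base axis. Payload 8.4 kg.
Tool frame: the origin (TCP) lies midway between the tips of the shut fingers; the grasp point (between the pads) lies 19 mm behind it; z points along the fingers, y is the line along which they close (so a half turn about z gives the same grasp; the last joint's range is limited). The gripper opens to 85 mm and grips with 20 to 120 N. Pads are 22 mm wide; open, the fingers measure 114 mm over their backs; the gripper's body (76 mm by 85 mm) begins 54 mm behind the grasp point. The pads swing forward as they close: fully open they stand 13 mm farther back than shut.
Start: joints at [-76.788, 19.091, 2.286, 83.961, -0.768, 76.965, -3.352], TCP at [0.211, 0.615, 0.231] pointing down, gripper open.
Joint ranges: [-147.57, 147.57], [-21.85, 119.76], [-74.77, 79.35], [14.55, 137.4], [-85.83, 265.84], [4.83, 119.75], [-152.11, 152.11]. Speed limits (degrees/s): [127.2, 127.2, 159.86, 159.86, 180, 180, 180].

### API

Orientations are given as [roll, pitch, yaw] about the fixed x, y, z axes, in that order (R = Rz(yaw) Ry(pitch) Rx(roll)).
In Python, from station import status, optics, workorder gives the robot as it stands.
- The arm moves only by the shell command python3 -m creep 'ROWS' [FORCE]. ROWS is JSON, a list of rows, each a list of 7 numbers: the shift along the world's x, y, z in cm, then the turn, a rotation vector about the world's x, y, z in rad, then the closure in counts, from 0 (fully open) to 255 (shut). In form: [[tx, ty, tz, wx, wy, wz, hand], ...]. A call has 1 to 10 rows; each row shifts and turns the commanded pose from where the row before left it; what a row does not reach is not made up. A row lasts 1/8 s, in which the tool goes at most 62.5 mm and 10.7 degrees, less where a joint would pass 70% of its speed; a pose out of reach is approached as far as the arm can. A call with a gripper value outside its range is refused whole. The fingers move at their own pace and stop on an object; FORCE is the grip in N (left out, the last holds). Time passes only in rows, so rows that do not move let the fingers close. It gives the time, the measured TCP pose, the force, the opening and the grip force at its end, in the units of the state.
- status.observe(): the state, without advancing time (a new reading comes with each control period).
- optics.get_image(name): name is "side" or "top"; returns the picture (420x560x3 uint8, blue, green, red); there is no depth.
- optics.camera_info(name): a dict with "camera_matrix" (3x3 intrinsics, pixels), "k1" (the pictures are not rectified: a ray, as slopes to the right and down, at radius r is drawn at 1 + k1 r^2 times it, then the intrinsics apply), "rvec" (rotation vector, rad) and "tvec" (3), from world to camera coordinates, as OpenCV has them. Camera axes: x right, y down, z forward; pixel columns grow to the right and rows downward; lengths in m; the calibration is good to about 2 mm. A picture is of the moment at which its call begins. camera_info takes no time and is no camera call.
- workorder.hand_in(): hands the job in; it is judged then, once.
The state is a dict: "t": time; "joint_positions": joint angles; "joint_vel": joint speeds; "effort": joint torques, N m; "eef_pos": TCP position; "tcp_rot": TCP orientation; "wrist_force": force on the tool from outside, world axes, zero at the start; "moment": the same for the moment, N m; "opening": finger opening in m; "finger_force": force on a finger pad.
Only numpy, scipy, OpenCV 4.12 (cv2) and the standard library are available. Lean on these libraries where they do the work, as an engineer would, in place of code of your own. Each camera call takes 0.05 s, during which the arm holds its last target. There are 200 camera calls.

## Working session

There is one attempt and no reset: what is moved stays moved. The work goes in short steps, Python scripts to look and compute and a shell command to move; the robot and the scene stay as the last step left them, time stands still between calls to the robot, and variables do not carry over. Pictures are saved under pics/ and viewed, at most 10 in all, crops included, and the job is handed in when it is done.

```bash
mkdir -p pics; ls
python3 - <<'E'
from station import status, optics
import cv2
print(status.observe())
for n in("side","top"):
    cv2.imwrite(f"pics/{n}0.png",optics.get_image(n)); print(optics.camera_info(n))
E
```

```text
pics
{'t': 0.0, 'joint_positions': array([-76.78739102,  19.13132063,   2.28321895,  84.01081956,
        -0.76687543,  76.96715269,  -3.35210479]), 'joint_vel': array([ 0.00610406, -0.05333438,  0.00586621, -0.11393952,  0.06326065,
        0.05871486, -0.05405334]), 'effort': array([-3.62943774e-04, -6.58549976e+01,  1.36537213e+00, -4.05560160e+01,
        1.67235662e-02,  1.29744885e-02,  1.44405925e-05]), 'eef_pos': array([0.21037533, 0.61452287, 0.23042794]), 'tcp_rot': array([-1.79906167e+02,  6.77545065e-03,  1.61103877e+02]), 'wrist_force': array([-0.19483168,  0.24469492, -1.08515898]), 'moment': array([ 0.01098081,  0.04202352, -0.00729611]), 'finger_force': 0.0, 'opening': 0.085524425280113}
{'camera_matrix': array([[430.30986857,   0.        , 280.66169951],
       [  0.        , 430.30986857, 206.91034402],
       [  0.        ,   0.        ,   1.        ]]), 'k1': -0.00618202555315583, 'rvec': array([ 0.34708397, -2.69956648,  1.32048195]), 'tvec': array([0.58878235, 0.16559022, 1.03593251])}
{'camera_matrix': array([[410.86750512,   0.        , 280.38040817],
       [  0.        , 410.86750512, 207.72440754],
       [  0.        ,   0.        ,   1.        ]]), 'k1': -0.03735469245610188, 'rvec': array([ 2.14020311, -2.1329615 ,  0.18127183]), 'tvec': array([0.01034985, 0.58967324, 1.00522354])}
```

View pics/side0.png

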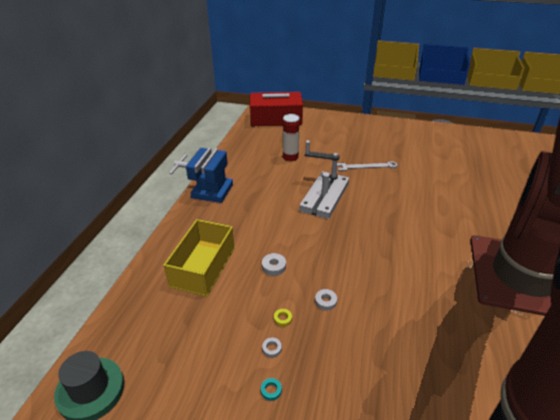

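View pics/top0.png

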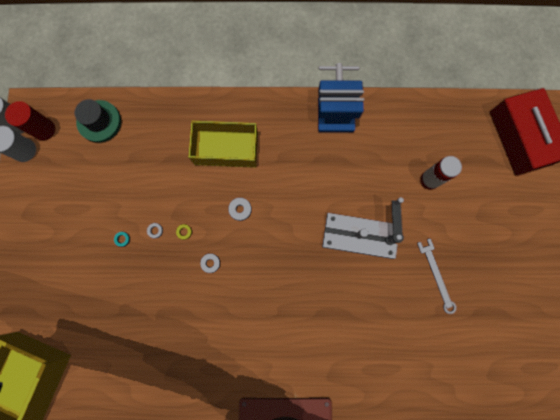

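The side view shows the fixture around (325,193) and the rings at (274,264), (326,299) and (272,347). In the top view, the large ring is at (240,209), medium at (210,263) and small at (154,230). The fixture is at (361,236), stud at (363,234), pivot at (399,238) and pin at (401,200). The turquoise and yellow rings are decoys.

```bash
cat > h.py <<'E'
import numpy as np, cv2
from station import optics, status
I={n:optics.camera_info(n) for n in("side","top")}
def pt(n,u,v,z):
    i=I[n];K=i["camera_matrix"];k=i["k1"]
    d=np.array([(u-K[0,2])/K[0,0],(v-K[1,2])/K[1,1]]);s=d.copy()
    for _ in range(10): s=d/(1+k*s@s)
    R=cv2.Rodrigues(i["rvec"])[0];t=i["tvec"]
    c=-R.T@t; r=R.T@np.array([s[0],s[1],1]); return (c+r*(z-c[2])/r[2])[:2]
def px(n,p):
    i=I[n];K=i["camera_matrix"];R=cv2.Rodrigues(i["rvec"])[0];q=R@np.array(p)+i["tvec"];s=q[:2]/q[2];s=s*(1+i["k1"]*s@s)
    return s*K[0,0]+K[:2,2]
E
python3 - <<'E'
from h import *
T=cv2.imread("pics/top0.png");S=cv2.imread("pics/side0.png")
def blobs(im,n,seeds):
    hsv=cv2.cvtColor(im,cv2.COLOR_BGR2HSV); m=((hsv[...,1]<60)&(hsv[...,2]>90)).astype(np.uint8)
    cs,hier=cv2.findContours(m,cv2.RETR_CCOMP,cv2.CHAIN_APPROX_NONE)
    for (nm,u,v,h) in seeds:
        for c,hh in zip(cs,hier[0]):
            x,y,w,hg=cv2.boundingRect(c)
            if abs(x+w/2-u)<8 and abs(y+hg/2-v)<8 and len(c)>=8:
                e=cv2.fitEllipse(c); print(n,nm,"hole" if hh[3]>=0 else "outer",np.round(e[0],1),np.round(e[1],1),[np.round(pt(n,*e[0],z),4) for z in(h,h/2)])
blobs(T,"top",[("L",240,209,.02),("M",210,263,.016),("S",154,230,.014)])
blobs(S,"side",[("L",274,264,.02),("M",326,299,.016),("S",272,347,.014)])
a=cv2.resize(T[180:270,310:420],None,fx=7,fy=6.6,interpolation=cv2.INTER_CUBIC)
cv2.imwrite("pics/a.png",a)
b=cv2.resize(S[130:225,290:360],None,fx=6,fy=6,interpolation=cv2.INTER_CUBIC)
cv2.imwrite("pics/b.png",b)
for nm,u,v,z in[("stud",363,234,.087),("piv",399,238,.109),("pin",401,200,.141),("c",327,214,.025),("c",324,247,.025),("c",396,257,.025)]: print(nm,pt("top",u,v,z))
E
```

```text
top L outer [239.4 208.7] [21.7 22. ] [array([0.5914, 0.1202]), array([0.5931, 0.1212])]
top L hole [239.3 208.5] [8.8 8.8] [array([0.592 , 0.1205]), array([0.5937, 0.1215])]
top M outer [209.5 262.9] [18.3 18.6] [array([0.4495, 0.1954]), array([0.4497, 0.1968])]
top M hole [209.6 262.7] [8.5 9.1] [array([0.4499, 0.1953]), array([0.4502, 0.1967])]
top S outer [154.1 230.2] [14.1 14.5] [array([0.5343, 0.3448]), array([0.5351, 0.347 ])]
top S hole [154.1 230.1] [8.5 8.8] [array([0.5343, 0.3447]), array([0.5351, 0.3468])]
side L outer [273.5 262.2] [18.2 23.8] [array([0.5933, 0.1276]), array([0.5961, 0.118 ])]
side L hole [273.5 261.9] [5.9 8.4] [array([0.5934, 0.1264]), array([0.5962, 0.1169])]
side M outer [325.8 298. ] [17.9 21.8] [array([0.4509, 0.2024]), array([0.4516, 0.1956])]
side M hole [325.7 297.6] [7.2 9.2] [array([0.4514, 0.2014]), array([0.4521, 0.1946])]
side S outer [271.5 346.2] [17.9 19.1] [array([0.5353, 0.3514]), array([0.5367, 0.3469])]
side S hole [271.5 346. ] [ 8.5 11.2] [array([0.5355, 0.351 ]), array([0.5369, 0.3464])]
stud [ 0.51871072 -0.1902767 ]
piv [ 0.50701785 -0.27220813]
pin [ 0.59374837 -0.27150882]
c [ 0.57741979 -0.10995249]
c [ 0.49106183 -0.10087036]
c [ 0.46560864 -0.2869941 ]
```

View pics/a.png

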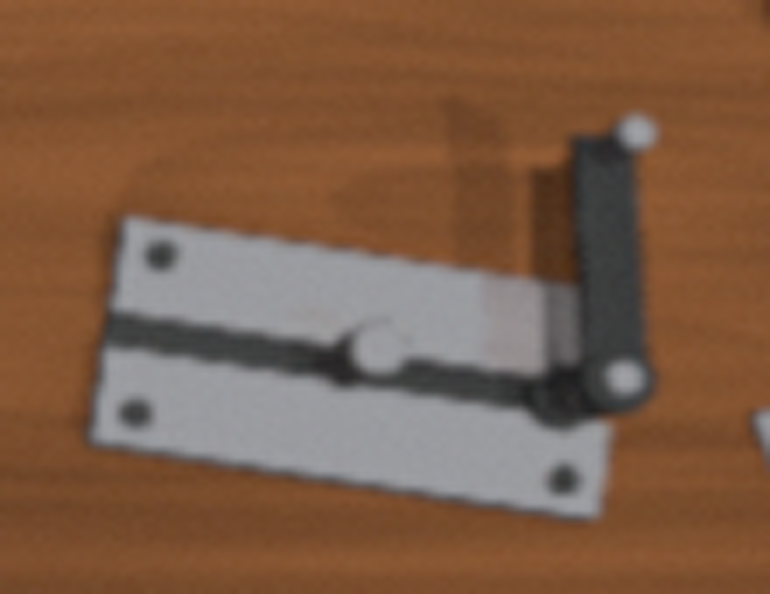

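View pics/b.png

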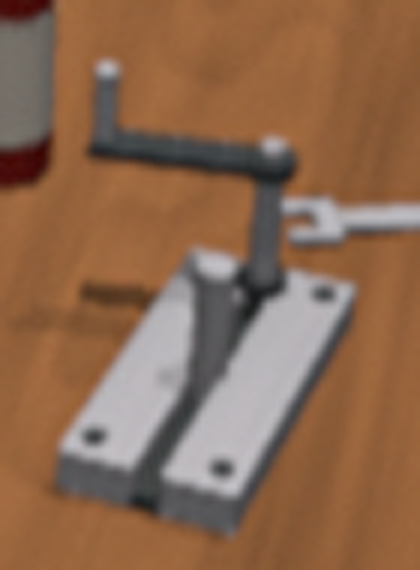

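The close-up shows the stud top near the middle of the slot, the keeper swung slightly off its parked position, and the pin at its far end. I estimate the fixture yaw at about -8° and the stud at about (0.519,-0.190). Next I'll feel the stud with the fingers, closing along fixture x and then along y.

```bash
python3 -m creep '[[3.4,-4.5,0,0,0,-0.092,0],[3.4,-4.5,0,0,0,-0.092,0],[3.4,-4.5,0,0,0,-0.092,0],[3.4,-4.5,0,0,0,-0.092,0],[3.4,-4.5,0,0,0,-0.092,0],[3.4,-4.5,0,0,0,-0.092,0],[3.4,-4.5,0,0,0,-0.092,0],[0.9,-6.1,0,0,0,-0.092,0],[0.9,-6.1,0,0,0,-0.092,0],[0.9,-6.1,0,0,0,-0.092,0]]'
python3 -m creep '[[0.9,-6.1,0,0,0,-0.092,0],[0.9,-6.1,0,0,0,-0.092,0],[0.9,-6.1,0,0,0,-0.092,0],[0.9,-6.1,0,0,0,-0.092,0],[0.9,-6.1,0,0,0,-0.092,0],[0,0,0,0,0,0,0],[0,0,0,0,0,0,0]]'
```

```text
t: 1.35
eef_pos: [0.4754, 0.1149, 0.2311]
tcp_rot: [-180.0, -0.0, 108.2]
wrist_force: [0.9, 0.3, 0.7]
opening: 0.0855
finger_force: 0.0
t: 2.22
eef_pos: [0.5203, -0.1876, 0.2308]
tcp_rot: [-179.9, -0.0, 82.0]
wrist_force: [0.2, 0.7, 1.0]
opening: 0.0852
finger_force: 0.0
```

```bash
python3 -m creep '[[-0.15,-0.25,-5.7,0,0,0,0],[0,0,-5.7,0,0,0,0],[0,0,-5.5,0,0,0,0],[0,0,0,0,0,0,0],[0,0,0,0,0,0,120],[0,0,0,0,0,0,170],[0,0,0,0,0,0,255],[0,0,0,0,0,0,255],[0,0,0,0,0,0,255],[0,0,0,0,0,0,255]]' 20
```

```text
t: 3.48
eef_pos: [0.5233, -0.191, 0.0645]
tcp_rot: [179.5, 0.0, 82.1]
wrist_force: [11.7, -1.5, -1.4]
opening: 0.0188
finger_force: 25.7
```

```bash
python3 -m creep '[[0.45,-0.06,0,0,0,0,255],[0,0,0,0,0,0,255],[0,0,0,0,0,0,255]]'
```

```text
t: 3.85
eef_pos: [0.5235, -0.1911, 0.0643]
tcp_rot: [180.0, -0.1, 82.0]
wrist_force: [-9.7, 4.0, 21.1]
opening: 0.0187
finger_force: 27.6
```

```bash
python3 -m creep '[[-0.2,0,0,0,0,0,0],[0,0,0,0,0,0.1745,0],[0,0,0,0,0,0.1745,0],[0,0,0,0,0,0.1745,0],[0,0,0,0,0,0.1745,0],[0,0,0,0,0,0.1745,0],[0,0,0,0,0,0.1745,0],[0,0,0,0,0,0.1745,0],[0,0,0,0,0,0.1745,0],[0,0,0,0,0,0.1745,0]]'
python3 -m creep '[[0,0,0,0,0,0,120],[0,0,0,0,0,0,170],[0,0,0,0,0,0,255],[0,0,0,0,0,0,255],[0,0,0,0,0,0,255],[0,0,0,0,0,0,255]]' 20
```

```text
t: 5.1
eef_pos: [0.5216, -0.1913, 0.0626]
tcp_rot: [-180.0, 0.0, 172.3]
wrist_force: [0.5, -0.4, -0.2]
opening: 0.0853
finger_force: 0.0
t: 5.85
eef_pos: [0.5214, -0.1916, 0.0624]
tcp_rot: [-180.0, 0.0, 172.0]
wrist_force: [-1.8, -3.8, 2.7]
opening: 0.0189
finger_force: 21.8
```

Felt the stud at about (0.5233,-0.1918). Now fetching the large ring.

```bash
python3 -m creep '[[0,0,0,0,0,0,0],[0,0,3,0,0,0,0],[0,0,6,0,0,0,0],[1.2,5.2,2,0,0,0,0],[1.2,5.2,0,0,0,0,0],[1.2,5.2,0,0,0,0,0],[1.2,5.2,0,0,0,0,0],[1.2,5.2,0,0,0,0,0],[1.2,5.2,0,0,0,0,0],[0,0,-5,0,0,0,0]]'
python3 -m creep '[[0,0,-5,0,0,0,0],[0,0,-4.2,0,0,0,0],[0,0,-3,0,0,0,0],[0,0,0,0,0,0,0]]'
```

```text
t: 7.1
eef_pos: [0.596, 0.1283, 0.1247]
tcp_rot: [179.7, 0.3, 172.5]
wrist_force: [1.7, -1.0, -0.7]
opening: 0.0857
finger_force: 0.0
t: 7.6
eef_pos: [0.5914, 0.1208, -0.0021]
tcp_rot: [-179.9, -0.3, 172.0]
wrist_force: [-0.6, -0.4, 0.4]
opening: 0.0855
finger_force: 0.0
```

```bash
python3 -m creep '[[0.2,0,0.2,0,0,0,60],[0,0,0,0,0,0,130],[0,0,0,0,0,0,130],[0,0,0,0,0,0,130],[0,0,0,0,0,0,130]]' 20
python3 -m creep '[[0,0,0,0,0,0,0],[0,0,0,0,0,0,0],[0,0,0,0,0,-0.1745,0],[0,0,0,0,0,-0.1745,0],[0,0,0,0,0,-0.1745,0],[0,0,0,0,0,-0.1745,0],[0,0,0,0,0,-0.1745,0],[0,0,0,0,0,-0.1745,0],[0,0,0,0,0,-0.1745,0],[0,0,0,0,0,-0.1745,0]]'
python3 -m creep '[[0,0,0,0,0,-0.1745,0],[0,0,0,0,0,0,0],[0,0,0,0,0,0,60],[0,0,0,0,0,0,130],[0,0,0,0,0,0,130],[0,0,0,0,0,0,130],[0,0,0,0,0,0,130]]' 60
```

```text
t: 8.22
eef_pos: [0.5971, 0.1211, 0.0047]
tcp_rot: [179.9, 0.2, 172.0]
wrist_force: [-0.7, -1.1, 6.6]
opening: 0.0596
finger_force: 20.7
t: 9.48
eef_pos: [0.5955, 0.121, 0.0025]
tcp_rot: [180.0, -0.0, 91.7]
wrist_force: [-0.7, -0.6, -0.7]
opening: 0.0853
finger_force: 0.0
t: 10.35
eef_pos: [0.5953, 0.121, 0.003]
tcp_rot: [-180.0, -0.0, 82.1]
wrist_force: [-4.5, 0.3, 8.3]
opening: 0.0568
finger_force: 63.5
```

```bash
python3 -m creep '[[0,0,2,0,0,0,130],[0,0,5,0,0,0,130],[0,0,5,0,0,0,130],[-1.2,-5.2,2,0,0,0,130],[-1.2,-5.2,0,0,0,0,130],[-1.2,-5.2,0,0,0,0,130],[-1.2,-5.2,0,0,0,0,130],[-1.2,-5.2,0,0,0,0,130],[-1.2,-5.28,0,0,0,0,130],[0,0,0,0,0,0,130]]'
python3 -m creep '[[0,0,0,0,0,0,130],[0,0,0,0,0,0,130]]'
python3 - <<'E'
from h import *
cv2.imwrite("pics/s1.png",optics.get_image("side")[90:230,240:400]); 
import cv2
im=cv2.imread("pics/s1.png");cv2.imwrite("pics/s1.png",cv2.resize(im,None,fx=4,fy=4,interpolation=2))
print(status.observe()["wrist_force"],status.observe()["moment"],status.observe()["eef_pos"])
E
```

```text
t: 11.6
eef_pos: [0.5214, -0.1977, 0.1436]
tcp_rot: [179.9, 0.1, 81.6]
wrist_force: [-0.3, 0.7, -2.5]
opening: 0.0569
finger_force: 66.0
t: 11.85
eef_pos: [0.524, -0.1905, 0.1425]
tcp_rot: [-180.0, -0.0, 82.2]
wrist_force: [-0.3, -0.1, -4.3]
opening: 0.0569
finger_force: 66.0
[ 0.42292892  0.9991594  -4.0784379 ] [-0.02011354  0.00584581  0.03523889] [ 0.52397465 -0.19055812  0.14240155]
```

View pics/s1.png

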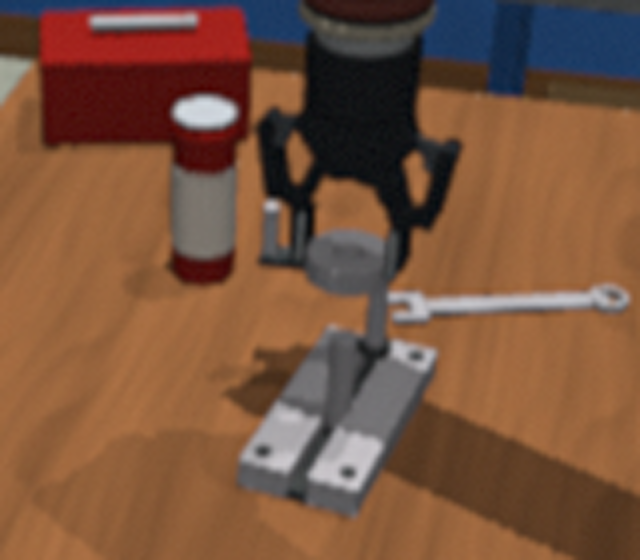

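The ring is held level over the stud. I'll correct the offset and lower it gently.

```bash
python3 -m creep '[[-0.07,-0.12,-2,0,0,0,130],[0,0,-2.4,0,0,0,130],[0,0,0,0,0,0,130],[0,0,0,0,0,0,130],[0,0,-0.4,0,0,0,130],[0,0,-0.4,0,0,0,130],[0,0,-0.3,0,0,0,130],[0,0,0,0,0,0,130]]'
```

```text
t: 12.9
eef_pos: [0.5226, -0.1931, 0.0871]
tcp_rot: [-180.0, 0.0, 82.0]
wrist_force: [-0.3, 1.0, -3.5]
opening: 0.0568
finger_force: 66.0
```

```bash
python3 -m creep '[[0.05,0.1,0,0,0,0,130],[0,0,-0.3,0,0,0,130],[0,0,-0.3,0,0,0,130],[0,0,0,0,0,0,130]]'
```

```text
t: 13.4
eef_pos: [0.5231, -0.1921, 0.081]
tcp_rot: [-180.0, 0.0, 82.0]
wrist_force: [-0.1, -0.7, -3.3]
opening: 0.0571
finger_force: 66.0
```

```bash
python3 -m creep '[[0,0,-0.7,0,0,0,130],[0,0,-0.8,0,0,0,130],[0,0,-0.8,0,0,0,130],[0,0,-0.8,0,0,0,130],[0,0,-0.8,0,0,0,130],[0,0,-0.7,0,0,0,130],[0,0,-0.3,0,0,0,130],[0,0,-0.2,0,0,0,130],[0,0,0,0,0,0,130],[0,0,0,0,0,0,130]]'
```

```text
t: 14.65
eef_pos: [0.5235, -0.1922, 0.0305]
tcp_rot: [180.0, -0.0, 82.0]
wrist_force: [-0.5, -1.1, -2.7]
opening: 0.0568
finger_force: 66.0
```

```bash
python3 -m creep '[[0,0,-0.2,0,0,0,130],[0,0,-0.15,0,0,0,130],[0,0,-0.1,0,0,0,130],[0,0,0,0,0,0,130]]'
```

```text
t: 15.15
eef_pos: [0.5236, -0.1921, 0.0279]
tcp_rot: [180.0, -0.1, 82.0]
wrist_force: [-11.3, 4.1, 27.1]
opening: 0.057
finger_force: 69.2
```

```bash
python3 -m creep '[[0,0,0.1,0,0,0,90],[0,0,0,0,0,0,0],[0,0,0,0,0,0,0],[0,0,2,0,0,0,0],[0,0,4,0,0,0,0],[0,0,4,0,0,0,0],[-1,5.5,1,0,0,0.1745,0],[-1,5.5,0,0,0,0.1745,0],[-1,5.5,0,0,0,0.1745,0],[-1,5.5,0,0,0,0.1745,0]]'
python3 -m creep '[[-1,5.5,0,0,0,0.1745,0],[-1,5.5,0,0,0,0.1745,0],[-1,5.5,0,0,0,0.1745,0],[0,0,-3,0,0,0.1745,0],[0,0,-3,0,0,0.1745,0],[0,0,-4,0,0,0,0],[0,0,0,0,0,0,0],[0,0,0,0,0,0,0]]'
```

```text
t: 16.4
eef_pos: [0.4833, 0.0293, 0.1383]
tcp_rot: [179.9, 0.0, 122.3]
wrist_force: [1.1, 0.0, -0.7]
opening: 0.0854
finger_force: 0.0
t: 17.4
eef_pos: [0.4543, 0.1931, 0.0386]
tcp_rot: [180.0, 0.1, 172.0]
wrist_force: [-0.4, -0.5, 0.6]
opening: 0.0856
finger_force: 0.0
```

```bash
python3 -m creep '[[-0.1,0.25,-2,0,0,0,0],[0,0,-1.7,0,0,0,40],[0,0,0,0,0,0,100],[0,0,0,0,0,0,160],[0,0,0,0,0,0,160],[0,0,0,0,0,0,160]]' 20
python3 -m creep '[[0,0,0,0,0,0,0],[0,0,0,0,0,0,0],[0,0,0,0,0,-0.1745,0],[0,0,0,0,0,-0.1745,0],[0,0,0,0,0,-0.1745,0],[0,0,0,0,0,-0.1745,0],[0,0,0,0,0,-0.1745,0],[0,0,0,0,0,-0.1745,0],[0,0,0,0,0,-0.1745,0],[0,0,0,0,0,-0.1745,0]]'
python3 -m creep '[[0,0,0,0,0,-0.1745,0],[0,0,0,0,0,0,0],[0,0,0,0,0,0,80],[0,0,0,0,0,0,160],[0,0,0,0,0,0,160],[0,0,0,0,0,0,160],[0,0,0,0,0,0,160]]' 60
```

```text
t: 18.15
eef_pos: [0.4527, 0.1954, 0.0003]
tcp_rot: [180.0, 0.0, 172.0]
wrist_force: [-0.6, -1.1, 2.5]
opening: 0.0492
finger_force: 21.3
t: 19.4
eef_pos: [0.4523, 0.1954, -0.0002]
tcp_rot: [-180.0, -0.0, 91.7]
wrist_force: [-0.2, 0.7, 0.2]
opening: 0.0855
finger_force: 0.0
t: 20.27
eef_pos: [0.4523, 0.1954, 0.0004]
tcp_rot: [-180.0, -0.0, 82.1]
wrist_force: [-5.1, -1.6, 11.9]
opening: 0.0474
finger_force: 59.8
```

```bash
python3 -m creep '[[0,0,2,0,0,0,160],[0,0,5,0,0,0,160],[0,0,5,0,0,0,160],[1,-5.5,1,0,0,0,160],[1,-5.5,0,0,0,0,160],[1,-5.5,0,0,0,0,160],[1,-5.5,0,0,0,0,160],[1,-5.5,0,0,0,0,160],[1,-5.5,0,0,0,0,160],[1,-5.5,0,0,0,0,160]]'
python3 -m creep '[[0.1,-0.25,-2,0,0,0,160],[0,0,-1,0,0,0,160],[0,0,0,0,0,0,160],[0,0,0,0,0,0,160]]'
```

```text
t: 21.52
eef_pos: [0.5224, -0.1911, 0.1296]
tcp_rot: [-180.0, -0.0, 82.2]
wrist_force: [0.3, 0.6, -1.0]
opening: 0.0477
finger_force: 62.8
t: 22.02
eef_pos: [0.5237, -0.1908, 0.1001]
tcp_rot: [180.0, -0.0, 82.2]
wrist_force: [0.6, -0.5, -1.4]
opening: 0.0475
finger_force: 62.7
```

```bash
python3 -m creep '[[0,-0.1,-0.6,0,0,0,160],[0,0,0,0,0,0,160],[0,0,-0.5,0,0,0,160],[0,0,-0.3,0,0,0,160],[0,0,-0.3,0,0,0,160],[0,0,0,0,0,0,160]]'
```

```text
t: 22.78
eef_pos: [0.5231, -0.1932, 0.0825]
tcp_rot: [-180.0, 0.0, 82.0]
wrist_force: [-0.3, 0.1, -2.0]
opening: 0.0477
finger_force: 62.8
```

```bash
python3 -m creep '[[0,0.1,-0.3,0,0,0,160],[0,0,-0.8,0,0,0,160],[0,0,-0.8,0,0,0,160],[0,0,-0.8,0,0,0,160],[0,0,-0.5,0,0,0,160],[0,0,-0.2,0,0,0,160],[0,0,0,0,0,0,160]]'
python3 -m creep '[[0,0,-0.2,0,0,0,160],[0,0,-0.1,0,0,0,160],[0,0,-0.1,0,0,0,160],[0,0,0,0,0,0,160]]'
```

```text
t: 23.65
eef_pos: [0.5233, -0.1923, 0.0488]
tcp_rot: [-180.0, 0.0, 82.0]
wrist_force: [0.0, 0.8, -1.7]
opening: 0.0474
finger_force: 62.8
t: 24.15
eef_pos: [0.5234, -0.1921, 0.0455]
tcp_rot: [180.0, -0.0, 82.0]
wrist_force: [-4.3, 1.6, 7.9]
opening: 0.0475
finger_force: 63.8
```

```bash
python3 -m creep '[[0,0,-0.05,0,0,0,110],[0,0,0.1,0,0,0,50],[0,0,0.3,0,0,0,0],[0,0,2,0,0,0,0],[0,0,4,0,0,0,0],[0.15,5.9,2,0,0,0.1745,60],[0.15,5.9,0,0,0,0.1745,90],[0.15,5.9,0,0,0,0.1745,90],[0.15,5.9,0,0,0,0.1745,90],[0.15,5.9,0,0,0,0.1745,90]]'
python3 -m creep '[[0.15,5.9,0,0,0,0.1745,90],[0.15,5.9,0,0,0,0.1745,90],[0.15,5.9,0,0,0,0.1745,90],[0.15,5.9,0,0,0,0.1745,90],[0,0,-4,0,0,0,90],[0,0,-3,0,0,0,90],[0,0,0,0,0,0,90],[0,0,0,0,0,0,90]]'
python3 - <<'E'
from h import *
im=optics.get_image("top");cv2.imwrite("pics/t2.png",cv2.resize(im[170:300,90:430],None,fx=2.3,fy=2.3,interpolation=2))
print(pt("top",183.5,231.5,.014),px("top",[.537,.3455,.014]))
E
```

```text
t: 25.4
eef_pos: [0.5311, 0.1047, 0.13]
tcp_rot: [179.9, 0.0, 132.3]
wrist_force: [1.5, -0.7, 0.0]
opening: 0.0552
finger_force: 0.0
t: 26.4
eef_pos: [0.5379, 0.339, 0.0604]
tcp_rot: [179.9, 0.1, 172.0]
wrist_force: [-0.4, 1.1, 0.2]
opening: 0.0552
finger_force: 0.0
[0.53113803 0.266824  ] [153.8598176  229.14655713]
```

View pics/t2.png

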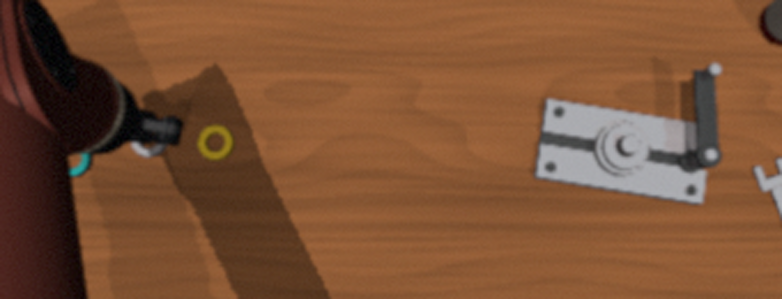

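Top view: the large and medium rings sit concentric on the stud at crop (625,145). The hand is over the small ring, and the yellow decoy at crop (215,143) is clear.

```bash
python3 -m creep '[[-0.1,0.65,-2,0,0,0,90],[0,0,-2,0,0,0,90],[0,0,-1.75,0,0,0,90],[0,0,0,0,0,0,130],[0,0,0,0,0,0,180],[0,0,0,0,0,0,180],[0,0,0,0,0,0,180]]' 20
python3 -m creep '[[0,0,0,0,0,0,90],[0,0,0,0,0,0,90],[0,0,0,0,0,-0.1745,90],[0,0,0,0,0,-0.1745,90],[0,0,0,0,0,-0.1745,90],[0,0,0,0,0,-0.1745,90],[0,0,0,0,0,-0.1745,90],[0,0,0,0,0,-0.1745,90],[0,0,0,0,0,-0.1745,90],[0,0,0,0,0,-0.1745,90]]'
python3 -m creep '[[0,0,0,0,0,-0.1745,90],[0,0,0,0,0,0,90],[0,0,0,0,0,0,130],[0,0,0,0,0,0,190],[0,0,0,0,0,0,190],[0,0,0,0,0,0,190]]' 50
```

```text
t: 27.32
eef_pos: [0.5358, 0.3453, 0.0009]
tcp_rot: [180.0, 0.0, 172.0]
wrist_force: [0.1, -0.9, -0.8]
opening: 0.0394
finger_force: 20.3
t: 28.58
eef_pos: [0.5358, 0.3455, 0.0009]
tcp_rot: [180.0, -0.0, 91.7]
wrist_force: [-0.5, 0.1, 1.0]
opening: 0.055
finger_force: 0.0
t: 29.32
eef_pos: [0.5358, 0.3455, 0.0013]
tcp_rot: [-180.0, -0.0, 82.1]
wrist_force: [-2.6, -0.7, 5.7]
opening: 0.0374
finger_force: 50.1
```

```bash
python3 -m creep '[[0,0,2,0,0,0,190],[0,0,5,0,0,0,190],[0,0,5,0,0,0,190],[-0.14,-5.9,1.5,0,0,0,190],[-0.14,-5.9,0,0,0,0,190],[-0.14,-5.9,0,0,0,0,190],[-0.14,-5.9,0,0,0,0,190],[-0.14,-5.9,0,0,0,0,190],[-0.14,-5.9,0,0,0,0,190],[-0.14,-5.9,0,0,0,0,190]]'
python3 -m creep '[[-0.14,-5.9,0,0,0,0,190],[-0.14,-5.9,0,0,0,0,190],[0,-0.6,-2,0,0,0,190],[0,0,-1.2,0,0,0,190],[0,0,0,0,0,0,190],[0,0,0,0,0,0,190]]'
```

```text
t: 30.58
eef_pos: [0.5259, -0.0696, 0.1369]
tcp_rot: [179.9, -0.1, 82.1]
wrist_force: [1.1, 0.4, -1.0]
opening: 0.0377
finger_force: 50.5
t: 31.32
eef_pos: [0.5238, -0.1906, 0.1044]
tcp_rot: [180.0, -0.0, 82.1]
wrist_force: [0.3, -0.2, -1.3]
opening: 0.0377
finger_force: 50.5
```

```bash
python3 -m creep '[[0,-0.05,-0.7,0,0,0,190],[0,0,0,0,0,0,190],[0,0,-0.5,0,0,0,190],[0,0,-0.4,0,0,0,190],[0,0,-0.4,0,0,0,190],[0,0,0,0,0,0,190]]'
```

```text
t: 32.08
eef_pos: [0.523, -0.1922, 0.0834]
tcp_rot: [-180.0, 0.0, 82.0]
wrist_force: [0.4, -0.0, -1.8]
opening: 0.0375
finger_force: 50.5
```

```bash
python3 -m creep '[[0,0,-0.5,0,0,0,190],[0,0,-0.7,0,0,0,190],[0,0,-0.5,0,0,0,190],[0,0,-0.2,0,0,0,190],[0,0,-0.1,0,0,0,190],[0,0,-0.1,0,0,0,190],[0,0,-0.1,0,0,0,190],[0,0,0,0,0,0,190]]'
```

```text
t: 33.08
eef_pos: [0.5233, -0.1922, 0.0622]
tcp_rot: [180.0, -0.0, 82.0]
wrist_force: [-1.8, 1.9, 5.1]
opening: 0.0376
finger_force: 51.1
```

Seated. Release, rise, shut the fingers and go behind the keeper pin.

```bash
python3 -m creep '[[0,0,-0.05,0,0,0,150],[0,0,0.1,0,0,0,90],[0,0,0.3,0,0,0,60],[0,0,3,0,0,0,60],[0,0,5,0,0,0,60],[0,0,6,0,0,0.05,160],[2.5,-3.6,0,0,0,0.05,255],[2.5,-3.6,0,0,0,0.05,255],[2.5,-3.5,0,0,0,0,255],[0,0,0,0,0,0,255]]' 20
python3 - <<'E'
from h import *
T=optics.get_image("top"); S=optics.get_image("side")
a=cv2.resize(T[170:270,320:460],(560,400),interpolation=2);b=cv2.resize(S[110:220,270:350],(240,400),interpolation=2) 
cv2.imwrite("pics/k.png",np.hstack([a,b]));print(status.observe()["eef_pos"])
E
```

```text
t: 34.33
eef_pos: [0.598, -0.3025, 0.2046]
tcp_rot: [-179.9, 0.1, 90.4]
wrist_force: [0.0, -0.2, -0.3]
opening: -0.0001
finger_force: 0.0
[ 0.59777805 -0.29968435  0.2049799 ]
```

View pics/k.png

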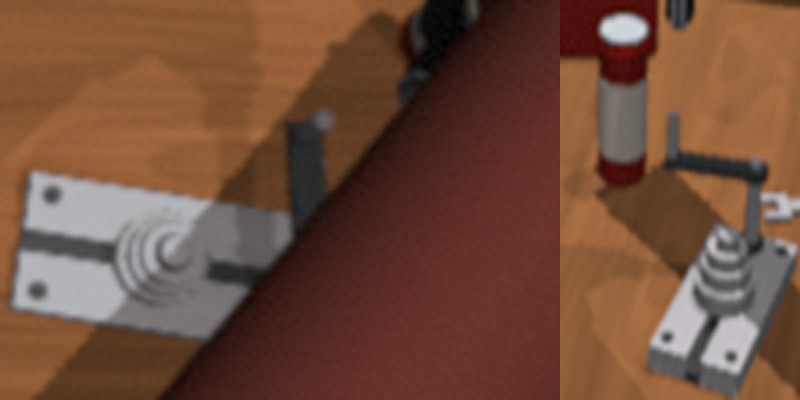

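The pictures show a full stack, widest ring at the bottom. The hand is behind the pin (crop (324,120)), so I'll work out the arc steps.

```bash
python3 -m creep '[[0,0,-4,0,0,0,255],[0,0,-4.6,0,0,0,255],[0,0.3,0,0,0,0,255],[0,0,0,0,0,0,255]]'
python3 - <<'E'
import numpy as np
th=np.radians(np.r_[1:79:11j,82,84]); P=np.array([51.19,-27.4])
q=np.c_[P[0]+8.5*np.cos(th)+1.7*np.sin(th),P[1]+8.5*np.sin(th)-1.7*np.cos(th)]
print(q[0]);print(np.round(np.diff(q,axis=0),2).tolist(),np.diff(th).round(3))
E
```

```text
t: 34.92
eef_pos: [0.599, -0.2955, 0.1213]
tcp_rot: [179.9, 0.0, 90.7]
wrist_force: [0.5, -0.7, 1.0]
opening: 0.0001
finger_force: 0.0
[ 59.7183745  -28.95139563]
[[0.13, 1.17], [-0.03, 1.18], [-0.19, 1.16], [-0.34, 1.13], [-0.49, 1.07], [-0.64, 0.99], [-0.76, 0.9], [-0.88, 0.79], [-0.98, 0.66], [-1.06, 0.52], [-0.42, 0.16], [-0.29, 0.1]] [0.136 0.136 0.136 0.136 0.136 0.136 0.136 0.136 0.136 0.136 0.052 0.035]
```

```bash
python3 -m creep '[[-0.1,0.5,0,0,0,0,255],[0.13,1.17,0,0,0,0.136,255],[-0.03,1.18,0,0,0,0.136,255],[-0.19,1.16,0,0,0,0.136,255],[-0.34,1.13,0,0,0,0.136,255],[-0.49,1.07,0,0,0,0.136,255],[0,0,0,0,0,0,255]]'
```

```text
t: 35.8
eef_pos: [0.5887, -0.2334, 0.1209]
tcp_rot: [179.9, 0.1, 129.6]
wrist_force: [0.3, -0.4, 0.6]
opening: -0.0001
finger_force: 0.0
```

```bash
python3 -m creep '[[-0.64,0.99,0,0,0,0.136,255],[-0.76,0.9,0,0,0,0.136,255],[-0.88,0.79,0,0,0,0.136,255],[-0.98,0.66,0,0,0,0.136,255],[-1.06,0.52,0,0,0,0.136,255],[0,0,0,0,0,0,255]]'
python3 - <<'E'
from h import *
S=optics.get_image("side")
cv2.imwrite("pics/k2.png",cv2.resize(S[110:220,270:370],(600,600),interpolation=2))
E
```

```text
t: 36.55
eef_pos: [0.5448, -0.1957, 0.1201]
tcp_rot: [180.0, 0.1, 168.3]
wrist_force: [-0.1, -0.5, 0.1]
opening: -0.0002
finger_force: 0.0
```

View pics/k2.png

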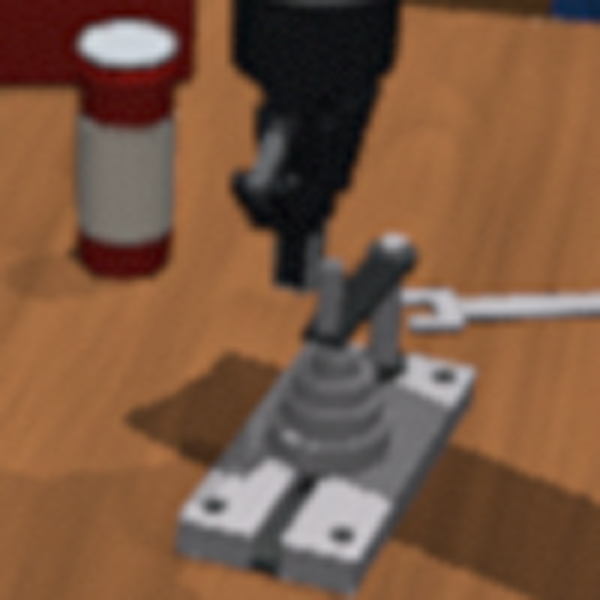

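The keeper follows the push, with the pin at (332,275) and nearly over the stack. Now push gently to the stop.

```bash
python3 -m creep '[[-0.35,0.1,0,0,0,0.04,255],[-0.2,0.03,0,0,0,0,255],[0,0,0,0,0,0,255]]'
```

```text
t: 36.98
eef_pos: [0.5399, -0.1945, 0.1196]
tcp_rot: [-180.0, 0.1, 170.8]
wrist_force: [3.8, -1.0, 0.6]
opening: 0.0001
finger_force: 1.9
```

```bash
python3 -m creep '[[-0.2,0.03,0,0,0,0,255],[-0.1,0,0,0,0,0,255],[0,0,0,0,0,0,255],[0,0,0,0,0,0,255]]'
```

```text
t: 37.48
eef_pos: [0.5394, -0.1944, 0.1199]
tcp_rot: [-179.9, 0.4, 170.8]
wrist_force: [15.2, -3.0, -7.3]
opening: 0.0
finger_force: 7.9
```

The force rises with no further travel, so the keeper is on its stop. Back off and check.

```bash
python3 -m creep '[[0.3,0,0,0,0,0,255],[2,0,0,0,0,0,255],[3,0,2,0,0,0,255],[0,0,5,0,0,0,255],[0,6,2,0,0,0,255],[0,6,0,0,0,0,255],[0,6,0,0,0,0,255],[0,6,0,0,0,0,255],[0,6,0,0,0,0,255],[0,0,0,0,0,0,255]]'
python3 - <<'E'
from h import *
T=optics.get_image("top"); S=optics.get_image("side")
a=cv2.resize(T[170:270,320:460],(560,400),interpolation=2);b=cv2.resize(S[110:220,270:350],(240,400),interpolation=2) 
cv2.imwrite("pics/f.png",np.hstack([a,b]));print(status.observe()["wrist_force"])
E
```

```text
t: 38.72
eef_pos: [0.5879, 0.1118, 0.208]
tcp_rot: [180.0, -0.2, 171.3]
wrist_force: [0.1, -0.9, -1.2]
opening: 0.0003
finger_force: 0.0
[-0.2513482  -1.31508555 -0.81269653]
```

View pics/f.png

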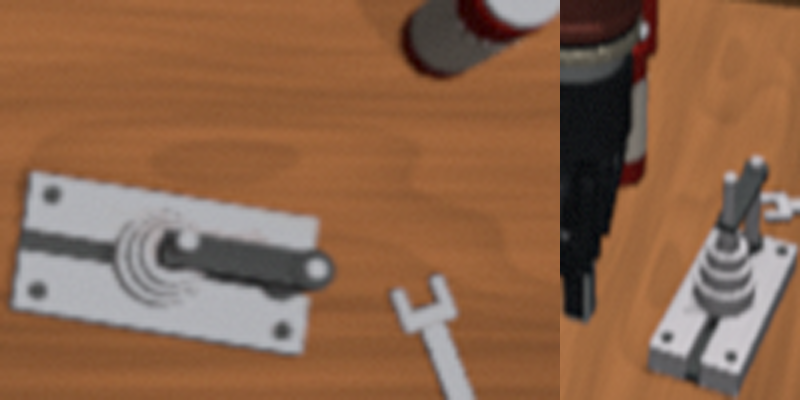

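The top view shows the keeper lying along the slot over the stack, with its pin at (187,240) and pivot at (317,268). The oil can and wrench haven't moved.

```bash
python3 -c "
from station import workorder
print(workorder.hand_in())"
```

```text
the job is handed in; nothing more can be done
None
```

The three spacers are stacked on the stud (large, medium, small from the bottom), each lowered fully home. The keeper is against its stop and the job was handed in at about 39 s; no verdict came back.

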